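Load the tin onto the labelling stand's pedestal and set the knob

TASK

Without picking it up, push the food tin that stands on the labelling stand across its deck and over the gap onto the narrow raised pedestal, so that it stands upright and centred there. Then turn the stand's knob clockwise until its pointed nose lines up with the raised index tab. Do not tip the tin, and leave the label roll on the deck where it is.

Things in the scene. Friction and masses are not known exactly. Their poses are not given: they have to be found in the camera images.
- tin: round food tin with a green and cream wrapper, 75 mm diameter, 58 mm high, 0.18 to 0.36 kg, loose, standing on the deck. Too wide for most grippers: it is pushed. Origin: centre of its underside, z up. It slides flat on the deck and stops when the pushing stops. Nearby hazard: a rack post (42 mm wide, 0.88 m tall) on the worktop at world x = 0.556, y = 0.086, with rails and shelves left of it from z = 0.56; keep the arm clear.
- stand: fixed grey labelling stand with an aluminium deck. Origin: on the worktop (z = 0) under the deck's centre; x points across the gap to the pedestal, y left of that. Deck: flat, no rims, 150 (x) by 240 (y) mm, top 45 mm above the worktop; its edge towards the pedestal is at x = +75. A wing 110 mm square, also 45 mm high, right of the pedestal, carries the knob; its centre is at x = 130, y = -140.
- pedestal: fixed steel pedestal beyond the deck's edge: round flat top, 60 mm diameter (narrower than the tin), 43.5 mm above the worktop (1.5 mm below the deck), on a thin column. Origin: on its axis, at worktop height. Its axis is 50 mm from the deck's edge, so a 20 mm gap is left; its position along the edge varies. No stop behind it.
- label_roll: white roll of labels, 61 mm diameter, 40 mm high, loose, standing on the deck at its left side; not to be disturbed. Origin: centre of its underside.
- knob_grip (a point): point on the vertical axis of the black bar knob, 75 mm above the worktop; x points along the bar to its pointed nose, z up. Round skirt: 56 mm diameter, its top at 57 mm. Grip bar on it: 13 mm wide, from 57 to 85 mm, from 27 mm behind the axis to 7 mm ahead; then the nose, 8 mm wide, top at 77 mm with a white line, to 33 mm ahead. Gripped across the bar from above. Stays where left.
- knob (a joint): angle of the knob in rad, growing clockwise seen from above, stops at 0 and 2.4. It starts anticlockwise of the index tab and needs 0.4 to 1.5 rad.
- index_ring: flat steel ring of 106 mm diameter round the knob, fixed on the wing, with one raised dark index tab, 18 mm long (radially), 8 mm wide and 7 mm high, 44 mm from the knob's axis. Origin: on the knob's axis on top of the wing; x points level to the tab, z up.
Mind the look-alikes: they are no part of the job. Leave any blue look-alike of the tin alone.

How it is judged:
By the outcome, as a careful person would: the job done as asked, in the order asked, and still so for the second after the job is handed in, with the robot touching nothing.
It also fails if it takes over 61 s, if anything falls off the work surface, if the arm or the gripper's body presses on something with over 40 N, if the wrist force passes 120 N, or if a joint passes its speed limit or range.

ROBOT

A 6-joint arm with a two-finger parallel gripper is mounted at the origin on a cart in front of the work surface, level with it; the furniture and walls round the work are solid. World frame = base frame: x ahead of the robot, y to its left, z up, the work surface at z = 0. Lengths are in m, angles in rad, forces in N, time in s.
With the tool pointing down it reaches from about 0.3 to 0.775 m from the base axis. Payload 14.6 kg.
Tool frame: the origin (TCP) lies midway between the tips of the shut fingers; the grasp point (between the pads) lies 19 mm behind it; z points along the fingers, y is the direction in which the jaws open and shut (so a half turn about z gives the same grasp; the last joint's range is limited). The gripper opens to 85 mm and grips with 20 to 120 N. Pads are 22 mm wide; open, the fingers measure 114 mm over their backs; the gripper's body (76 mm by 85 mm) begins 54 mm behind the grasp point. The pads swing forward as they close: fully open they stand 13 mm farther back than shut.
Start: joints at [-1.265, 0.3, 1.521, -0, 1.321, -0.067], TCP at [0.2, -0.512, 0.231] pointing down, gripper open.
Joint ranges: [-3.03, 3.03], [-0.79, 2.21], [0.23, 2.52], [-1.04, 4.18], [0, 3.07], [-2.55, 2.55]. Speed limits (rad/s): [2.22, 2.22, 2.57, 3.14, 3.14, 3.14].

INTERFACE

Orientations are given as a unit quaternion [w, x, y, z].
In Python, from rig import env gives the robot as it stands. The module is installed in compiled form; this text tells all that it offers.
- The arm moves only by the tool play_rows, never from a script. Its argument "plan" is a list of rows, each an object with "grip": the closure, from 0 (fully open) to 1 (shut); "delta_pos": the shift along the world's x, y, z in cm, a list of three; "twist": the turn about the world's z in rad. In form: [{"grip": grip, "delta_pos": [dx, dy, dz], "twist": twist}, ...]. A call has 1 to 12 rows; each row is the pose to reach, as a shift and turn from the pose commanded when the call began; what a row does not reach only later rows make up. A row lasts 1/10 s, in which the tool goes at most 50 mm and 8.59 degrees, less where a joint would pass 70% of its speed; a pose out of reach is approached as far as the arm can. A call with a gripper value outside its range is refused whole. The fingers move at their own pace and stop on an object; "squeeze" is the grip in N (left out, the last holds). Time passes only in rows, so rows that repeat a pose let the fingers close. It gives the time, the measured TCP pose, the force and the opening at its end, in the units of the state.
- env.observe(): the state, without advancing time (a new reading comes with each control period).
- env.read_camera(name): name is "side" or "top" or "wrist"; returns a dict with "pixels" (400x640x3 uint8, red, green, blue), "z_map" (400x640 float32, m along the optical axis (not along the pixel's ray), 0 where there is no reading), "intrinsics" (3x3 intrinsics, pixels), "world_from_camera" (4x4, takes a point from camera to world coordinates); the wrist camera has in their place "T_tool_cam" (4x4, takes a point from camera to tool coordinates, whose origin is the TCP and whose axes are the flange's). Camera axes: x right, y down, z forward; pixel columns grow to the right and rows downward; lengths in m; the calibration is good to about 2 mm. A picture is of the moment at which its call begins: read the wrist's pose just before it.
- env.sign_off(): hands the job in, once; it reports no verdict.
The state is a dict: "t": time; "joint_positions": joint angles; "qvel": joint speeds; "joint_efforts": joint torques, N m; "eef_pos": TCP position; "eef_rot": TCP orientation; "contact_force": force on the tool from outside, world axes, zero at the start; "ft_torque": the same for the moment, N m; "opening": opening from 0.0 (shut) to 1.0 (fully open).
Only numpy, scipy, OpenCV 4.12 (cv2) and the standard library are available. Lean on these libraries where they do the work, as an engineer would, in place of code of your own. Each camera call takes 0.05 s, during which the arm holds its last target.

## Working session

There is one attempt and no reset: what is moved stays moved. The work goes in short steps, Python scripts to look and compute and a tool call to move; the robot and the scene stay as the last step left them, time stands still between calls to the robot, and variables do not carry over. Pictures are saved under pics/ and viewed, and the job is handed in when it is done.

Besides the shell and the picture viewer there is one more tool, called after "Call:" as a command line: name --argument value ..., lists and objects as JSON in quotes. play_rows: Moves the arm, as the interface text tells. Its arguments: {"type":"object","properties":{"plan":{"type":"array"},"squeeze":{"type":"number"}},"required":["plan"]}

```bash
mkdir -p pics
python3 - <<'E'
from rig import env
import cv2,numpy as np
s=env.observe();print(s['t'],s['eef_pos'],s['eef_rot'],s['opening'],s['contact_force'])
for n in ['top','side','wrist']:
    d=env.read_camera(n);cv2.imwrite(f'pics/{n}0.png',d['pixels'][:,:,::-1]);np.savez(f'{n}0.npz',**d)
    print(n,{k:(v if k not in('pixels','z_map') else v.shape) for k,v in d.items()})
E
```

```text
0.0 [ 0.20024221 -0.51198971  0.23069866] [-5.95872729e-04  9.82677528e-01  1.85322732e-01 -7.33115459e-05] 0.9978637129104256 [-0.65749822  0.53768933  0.51210988]
top {'pixels': (400, 640, 3), 'z_map': (400, 640), 'intrinsics': array([[457.83014034,   0.        , 322.93271758],
       [  0.        , 457.83014034, 191.40324634],
       [  0.        ,   0.        ,   1.        ]]), 'world_from_camera': array([[ 0.02183047, -0.99019309,  0.13798942,  0.41536309],
       [-0.99931876, -0.02571998, -0.02646689, -0.25488781],
       [ 0.02975642, -0.13731764, -0.99008001,  0.90736157],
       [ 0.        ,  0.        ,  0.        ,  1.        ]])}
side {'pixels': (400, 640, 3), 'z_map': (400, 640), 'intrinsics': array([[509.45028207,   0.        , 309.41441791],
       [  0.        , 509.45028207, 205.42898499],
       [  0.        ,   0.        ,   1.        ]]), 'world_from_camera': array([[ 0.99227322, -0.08567984,  0.08973757,  0.45622046],
       [-0.12363784, -0.62237638,  0.77289153, -1.08142846],
       [-0.01037068, -0.77801453, -0.62816069,  0.72482132],
       [ 0.        ,  0.        ,  0.        ,  1.        ]])}
wrist {'pixels': (400, 640, 3), 'z_map': (400, 640), 'intrinsics': array([[305.37473557,   0.        , 317.45179676],
       [  0.        , 305.37473557, 204.51338998],
       [  0.        ,   0.        ,   1.        ]]), 'T_tool_cam': array([[-5.22443719e-04, -9.60165318e-01, -2.79432083e-01,
         7.02169003e-02],
       [ 9.99999759e-01, -6.29487327e-04,  2.93338924e-04,
         3.67077116e-05],
       [-4.57552816e-04, -2.79431862e-01,  9.60165415e-01,
        -1.42847578e-01],
       [ 0.00000000e+00,  0.00000000e+00,  0.00000000e+00,
         1.00000000e+00]])}
```

View pics/top0.png

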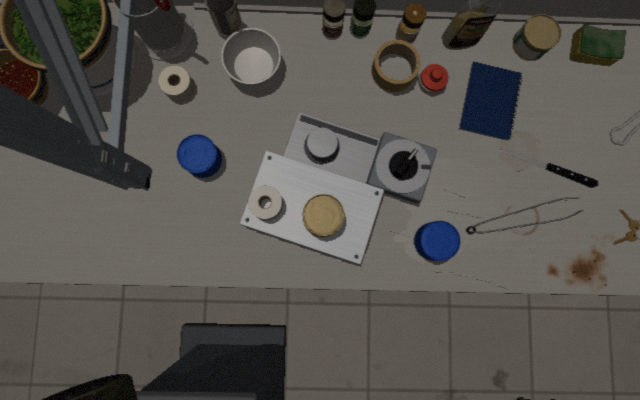

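View pics/side0.png

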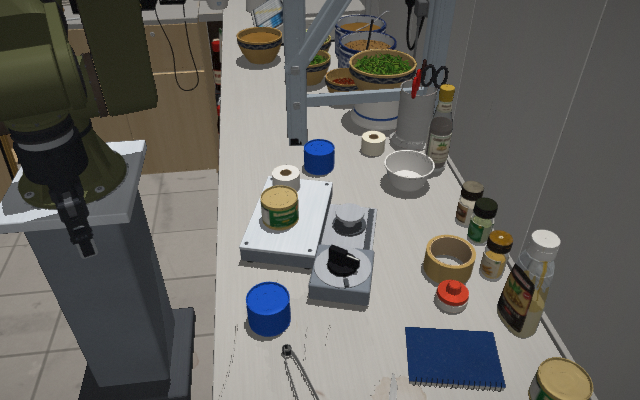

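Candidates for the tin in the top view: the tin on the deck (323,216), blue tins (199,155) and (437,241), and a tin at the back right (538,37). The tin is the one on the deck. The label roll is at (265,203); the roll at (174,81) is a decoy. Next come a close crop and the measurements.

```bash
cat > h.py <<'E'
import numpy as np,cv2
def cloud(d,T=None):
    K=d['intrinsics'];z=d['z_map'];v,u=np.mgrid[:400,:640]
    T=d['world_from_camera'] if T is None else T
    P=np.stack([(u-K[0,2])/K[0,0]*z,(v-K[1,2])/K[1,1]*z,z],-1)
    return P@T[:3,:3].T+T[:3,3]
def circ(p):
    (c,r)=cv2.minEnclosingCircle(p.astype(np.float32)); 
    A=np.c_[2*p,np.ones(len(p))]
    return np.array(c),r
E
python3 - <<'E'
from h import *
d=np.load('top0.npz');P=cloud(d)
im=d['pixels'][:,:,::-1]
c=cv2.resize(im[105:270,230:450],None,fx=3.6,fy=3.6,interpolation=cv2.INTER_CUBIC)
cv2.imwrite('pics/crop_top.png',np.clip(c*1.6,0,255))
for u,v in [(323,210),(265,215),(300,240),(350,250),(322,140),(345,140),(404,150),(390,185),(400,185),(426,167),(460,260),(403,170)]: print(u,v,P[v,u].round(4))
s=np.load('side0.npz')
c=cv2.resize(s['pixels'][155:305,235:390,::-1],None,fx=4,fy=4,interpolation=cv2.INTER_CUBIC)
cv2.imwrite('pics/crop_side.png',np.clip(c*1.3,0,255))
E
```

```text
323 210 [ 0.4945 -0.2773  0.1011]
265 215 [ 0.4847 -0.1737  0.0834]
300 240 [ 0.4426 -0.237   0.0455]
350 250 [ 0.4261 -0.3312  0.0433]
322 140 [ 0.4154 -0.2549  0.9074]
345 140 [ 0.6473 -0.3214  0.0052]
404 150 [ 0.6205 -0.4331  0.0455]
390 185 [ 0.5511 -0.4059  0.046 ]
400 185 [ 0.5515 -0.425   0.0469]
426 167 [ 0.587  -0.4743  0.051 ]
460 260 [ 0.4119 -0.5543 -0.003 ]
403 170 [ 0.5733 -0.4229  0.0857][ WARN:0@0.101] global loadsave.cpp:1063 imwrite_ Unsupported depth image for selected encoder is fallbacked to CV_8U.
```

View pics/crop_top.png

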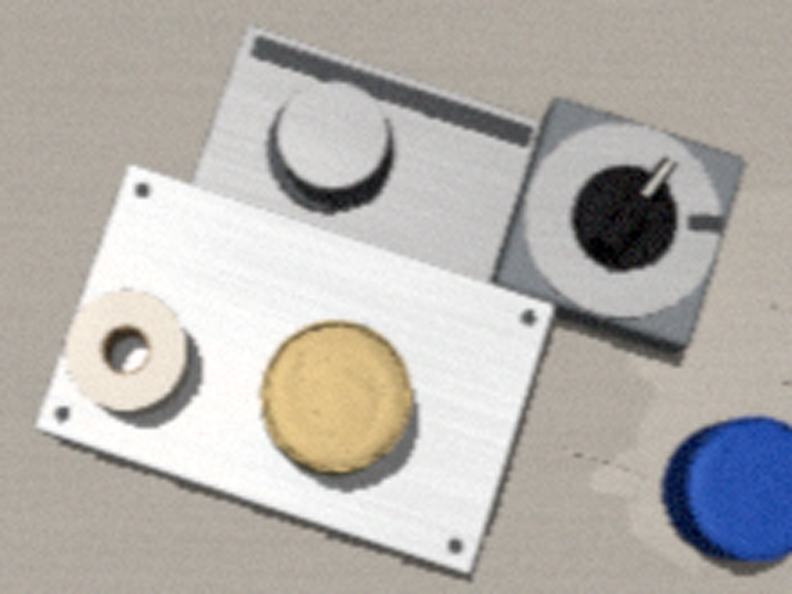

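View pics/crop_side.png

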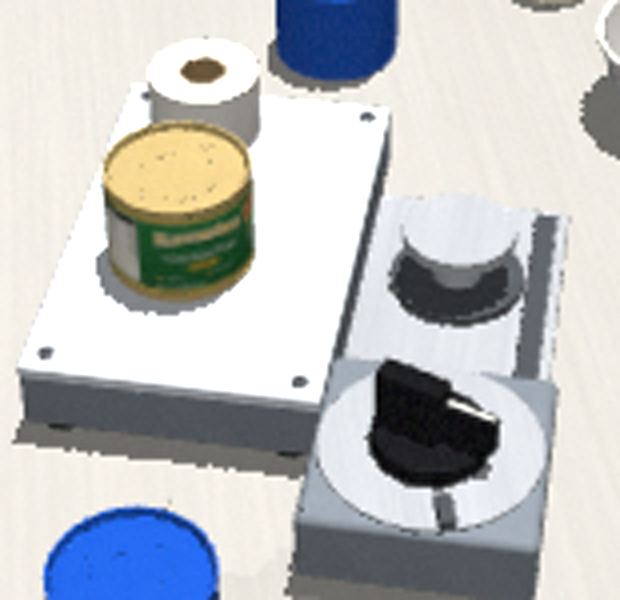

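The tin with the green and cream wrapper is on the deck: crop_top (337,397), crop_side (180,210). The pedestal is at (333,137), and the knob nose at (665,165) points up and to the right. The tab is at (705,222). Now I'll measure these.

Run:
```python
from h import *
def fitc(p,r=None):
    from scipy.optimize import least_squares
    c0,_=circ(p)
    h=cv2.convexHull(p.astype(np.float32))[:,0]
    # resample
    f=lambda q:np.hypot(h[:,0]-q[0],h[:,1]-q[1])-q[2]
    s=least_squares(f,[*c0,.03],loss='soft_l1',f_scale=.001);return s.x.round(4)
for n in ['top','side']:
    d=np.load(n+'0.npz');P=cloud(d);im=d['pixels'].astype(int)
    ok=d['z_map']>0
    def sel(c,r,z0,z1): return P[ok&(np.hypot(P[...,0]-c[0],P[...,1]-c[1])<r)&(P[...,2]>z0)&(P[...,2]<z1)]
    print(n)
    t=sel((.485,-.275),.06,.098,.112);print('tin',fitc(t[:,:2]),np.median(t[:,2]),len(t))
    t=sel((.505,-.165),.045,.078,.092);print('roll',fitc(t[:,:2]),np.median(t[:,2]),len(t))
    t=sel((.635,-.27),.05,.038,.05);print('ped',fitc(t[:,:2]) if len(t) else 0,np.median(t[:,2]),len(t))
    m=ok&(abs(P[...,2]-.045)<.004)&(np.hypot(P[...,0]-.49,P[...,1]-.25*-1)<.16)&(im.min(-1)>(110 if n=='top' else 150))
    # deck: largest component
    k,l,st,_=cv2.connectedComponentsWithStats(m.astype(np.uint8));i=1+st[1:,4].argmax()
    t=P[l==i][:,:2];r=cv2.minAreaRect(t.astype(np.float32));print('deck',r,cv2.boxPoints(r).round(4).tolist(),np.median(P[l==i][:,2]))
    t=sel((.58,-.43),.05,.0795,.095);print('bar',len(t),cv2.minAreaRect(t[:,:2].astype(np.float32)),np.median(t[:,2]))
    print('bar mean',t.mean(0))
    t=sel((.58,-.43),.06,.053,.065);print('skirt',fitc(t[:,:2]) if len(t)>5 else 0,np.median(t[:,2]),len(t))
    t=sel((.58,-.43),.09,.040,.054);print('wing',cv2.minAreaRect(t[:,:2].astype(np.float32)),np.median(t[:,2]))
```

```text
top
tin [ 0.4867 -0.2767  0.0368] 0.09988864516832191 1182
roll [ 0.5084 -0.1713  0.0301] 0.08438172857282822 782
ped [ 0.6322 -0.2729  0.0294] 0.042753800679563025 723
deck ((0.5071039795875549, -0.257457971572876), (0.23941077291965485, 0.14876003563404083), 72.82979583740234) [[0.40070000290870667, -0.3499000072479248], [0.5428000092506409, -0.3937999904155731], [0.6134999990463257, -0.16500000655651093], [0.4713999927043915, -0.12110000103712082]] 0.04433350895221527
bar 129 ((0.5846054553985596, -0.42547112703323364), (0.013006591238081455, 0.04231321066617966), 52.86485290527344) 0.08408167953742574
bar mean [ 0.5811305  -0.42273588  0.08412541]
skirt [ 0.5896 -0.4316  0.0292] 0.056352052356429705 481
wing ((0.5727327466011047, -0.41547754406929016), (0.1260586827993393, 0.1503356397151947), 72.83039855957031) 0.045167124468191155
side
tin [ 0.4884 -0.2781  0.0379] 0.10043605940476341 717
roll [ 0.5095 -0.1741  0.031 ] 0.08437753198260367 394
ped [ 0.6295 -0.2735  0.0334] 0.04342450480915705 455
deck ((0.5086032152175903, -0.25862443447113037), (0.24268566071987152, 0.15018081665039062), 72.5096435546875) [[0.40049999952316284, -0.35179999470710754], [0.5437999963760376, -0.3968999981880188], [0.6166999936103821, -0.1655000001192093], [0.47350001335144043, -0.12030000239610672]] 0.044909911071466246
bar 129 ((0.593387246131897, -0.43230921030044556), (0.01626628451049328, 0.05869587883353233), 54.34834289550781) 0.08428327388929502
bar mean [ 0.58326037 -0.42758514  0.08395362]
skirt [ 0.5931 -0.4353  0.029 ] 0.057244389647612415 360
wing ((0.5737991333007812, -0.41561874747276306), (0.1319064199924469, 0.15245452523231506), 72.58921813964844) 0.04581546958287441
```

Call:
play_rows --plan '[{"grip":0.4,"delta_pos":[3,3.4,0],"twist":-0.05},{"grip":0.4,"delta_pos":[6,6.8,0],"twist":-0.1},{"grip":0.4,"delta_pos":[9,10.2,0],"twist":-0.15},{"grip":0.4,"delta_pos":[12,13.6,0],"twist":-0.2},{"grip":0.4,"delta_pos":[15,17,0],"twist":-0.25},{"grip":0.4,"delta_pos":[18,20.5,0],"twist":-0.3},{"grip":0.4,"delta_pos":[19.5,23.4,0],"twist":-0.347},{"grip":0.4,"delta_pos":[19.5,23.4,-4],"twist":-0.347},{"grip":0.4,"delta_pos":[19.5,23.4,-8],"twist":-0.347},{"grip":0.4,"delta_pos":[19.5,23.4,-8],"twist":-0.347},{"grip":0.4,"delta_pos":[19.5,23.4,-8],"twist":-0.347}]'

```text
t: 1.25
eef_pos: [0.3954, -0.2784, 0.1521]
eef_rot: [-0.0, 1.0, 0.013, -0.0]
contact_force: [0.6, -0.2, 0.2]
opening: 0.598
```

```bash
cat >> h.py <<'E'
def wristT(s,d):
    from scipy.spatial.transform import Rotation as R
    q=s['eef_rot'];T=np.eye(4);T[:3,:3]=R.from_quat([q[1],q[2],q[3],q[0]]).as_matrix();T[:3,3]=s['eef_pos']
    return T@d['T_tool_cam']
def snap(env,n,tag):
    s=env.observe();d=env.read_camera(n);cv2.imwrite(f'pics/{tag}.png',d['pixels'][:,:,::-1]);np.savez(tag+'.npz',**d,q=s['eef_rot'],p=s['eef_pos'])
    return d,(cloud(d,wristT(s,d)) if n=='wrist' else cloud(d))
E
python3 - <<'E'
from rig import env
from h import *
s=env.observe();print(s['t'],s['eef_pos'],s['eef_rot'],s['opening'],s['contact_force'])
snap(env,'wrist','w1');snap(env,'side','s1')
E
```

```text
1.25 [ 0.39542855 -0.27843891  0.15210928] [-1.68944266e-04  9.99917930e-01  1.28087331e-02 -2.01015685e-04] 0.5984348830686521 [ 0.57071122 -0.240774    0.22654439]
```

View pics/w1.png

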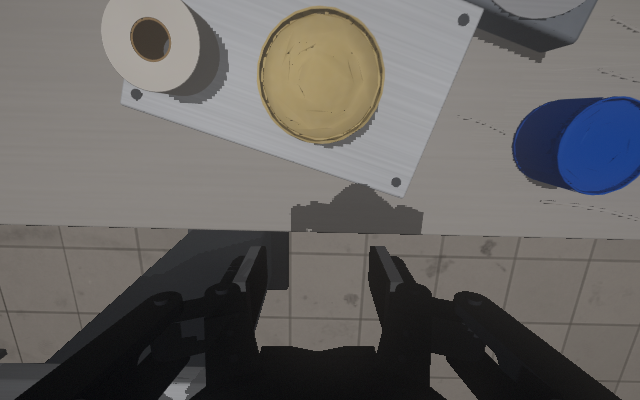

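View pics/s1.png

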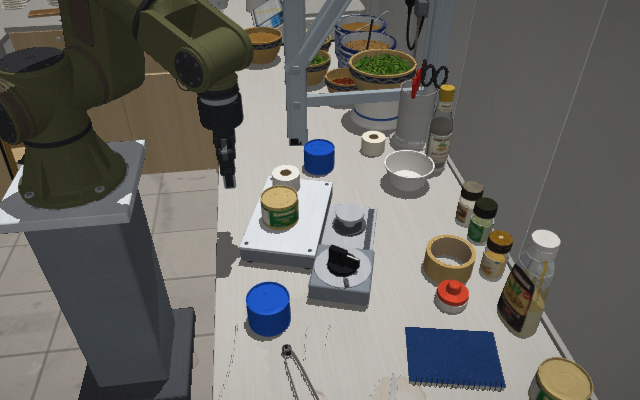

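The wrist view shows the two open fingers, with inner faces at columns 262 and 372, centred on column 318. The tin is straight ahead at (320,75) and the blue look-alike is well aside at (610,145). I'll cross-check the tin's position and the finger geometry.

Run:
```python
from h import *
d=dict(np.load('w1.npz'));s={'eef_rot':d['q'],'eef_pos':d['p']}
P=cloud(d,wristT(s,d));im=d['pixels'].astype(int)
m=(abs(P[...,2]-.102)<.006)&(np.hypot(P[...,0]-.487,P[...,1]+.277)<.06)
t=P[m][:,:2];print('tin',circ(t),np.median(P[m][:,2]),len(t))
T=np.linalg.inv(np.block([[wristT(s,d)@np.linalg.inv(d['T_tool_cam'])]]))
Q=P@T[:3,:3].T+T[:3,3]
m=(d['z_map']>0)&(Q[...,2]>-.06)&(Q[...,2]<.02)&(abs(Q[...,1])<.08)&(abs(Q[...,0])<.04)
q=Q[m];print(len(q),'zmax',q[:,2].max())
for a in(-1,1):
  for z0 in np.arange(-.03,.01,.005):
    k=q[(a*q[:,1]>0)&(q[:,2]>z0)&(q[:,2]<z0+.005)]
    if len(k): print(a,z0.round(3),len(k),k.min(0).round(4),k.max(0).round(4))
```

```text
tin (array([ 0.48666212, -0.2777845 ]), 0.03774541988968849) 0.10052392852496732 13718
11539 zmax -0.0024071011670188935
-1 -0.03 272 [-0.0116 -0.039  -0.03  ] [ 0.0111 -0.025  -0.025 ]
-1 -0.025 250 [-0.0114 -0.0389 -0.025 ] [ 0.0111 -0.0251 -0.02  ]
-1 -0.02 225 [-0.0113 -0.039  -0.02  ] [ 0.0112 -0.0251 -0.015 ]
-1 -0.015 185 [-0.0118 -0.0383 -0.015 ] [ 0.011 -0.025 -0.01 ]
-1 -0.01 104 [-0.0109 -0.0362 -0.01  ] [ 0.0109 -0.0251 -0.005 ]
-1 -0.005 19 [-0.0096 -0.0257 -0.005 ] [ 0.0079 -0.0252 -0.0024]
1 -0.03 274 [-0.0114  0.0255 -0.0299] [ 0.0112  0.0395 -0.025 ]
1 -0.025 248 [-0.0115  0.0256 -0.025 ] [ 0.0111  0.0393 -0.02  ]
1 -0.02 221 [-0.012   0.0257 -0.02  ] [ 0.0112  0.0401 -0.015 ]
1 -0.015 188 [-0.0114  0.0256 -0.015 ] [ 0.011   0.0393 -0.0101]
1 -0.01 101 [-0.0114  0.0256 -0.01  ] [ 0.0109  0.0324 -0.005 ]
1 -0.005 20 [-0.0098  0.0258 -0.005 ] [ 0.0053  0.0261 -0.0037]
```

Call:
play_rows --plan '[{"grip":0.4,"delta_pos":[0,0,-3.5]},{"grip":0.4,"delta_pos":[0,-0.05,-7],"twist":0},{"grip":0.4,"delta_pos":[0,-0.05,-10.2],"twist":0},{"grip":0.4,"delta_pos":[1.5,0,-10.2],"twist":0},{"grip":0.4,"delta_pos":[3,0,-10.2],"twist":0},{"grip":0.4,"delta_pos":[4,0,-10.2],"twist":0},{"grip":0.4,"delta_pos":[4,0,-10.2],"twist":0}]'

```text
invalid input at $.plan[0]: expected keys grip, delta_pos, twist
```

Call:
play_rows --plan '[{"grip":0.4,"delta_pos":[0,0,-3.5],"twist":0},{"grip":0.4,"delta_pos":[0,-0.05,-7],"twist":0},{"grip":0.4,"delta_pos":[0,-0.05,-10.2],"twist":0},{"grip":0.4,"delta_pos":[1.5,0,-10.2],"twist":0},{"grip":0.4,"delta_pos":[3,0,-10.2],"twist":0},{"grip":0.4,"delta_pos":[4,0,-10.2],"twist":0},{"grip":0.4,"delta_pos":[4,0,-10.2],"twist":0}]'

```text
t: 2.05
eef_pos: [0.4366, -0.2787, 0.0505]
eef_rot: [0.001, 1.0, 0.013, 0.001]
contact_force: [0.2, 1.1, 1.1]
opening: 0.593
```

Call:
play_rows --plan '[{"grip":0.4,"delta_pos":[0.5,0,0],"twist":0},{"grip":0.4,"delta_pos":[1,0,0],"twist":0},{"grip":0.4,"delta_pos":[1.4,0.02,0],"twist":0},{"grip":0.4,"delta_pos":[1.8,0.03,0],"twist":0},{"grip":0.4,"delta_pos":[2.2,0.04,0],"twist":0},{"grip":0.4,"delta_pos":[2.6,0.05,0],"twist":0},{"grip":0.4,"delta_pos":[3,0.06,0],"twist":0},{"grip":0.4,"delta_pos":[3.4,0.07,0],"twist":0},{"grip":0.4,"delta_pos":[3.8,0.08,0],"twist":0},{"grip":0.4,"delta_pos":[4.2,0.09,0],"twist":0},{"grip":0.4,"delta_pos":[4.6,0.1,0],"twist":0},{"grip":0.4,"delta_pos":[5,0.11,0],"twist":0}]'

```text
t: 3.25
eef_pos: [0.4856, -0.2771, 0.0493]
eef_rot: [-0.0, 1.0, 0.013, -0.0]
contact_force: [-2.0, -0.4, 1.9]
opening: 0.599
```

```bash
cat >> h.py <<'E'
def measure(env,tag):
    s=env.observe();print(s['t'],s['eef_pos'].round(4),s['contact_force'].round(1))
    for n,pr in (('wrist','w'),('side','s')):
        d,P=snap(env,n,pr+tag)
        g=s['eef_pos'][:2]+[.039,0]
        m=(d['z_map']>0)&(abs(P[...,2]-.1015)<.007)&(np.hypot(P[...,0]-g[0],P[...,1]-g[1])<.06)
        if n=='wrist': m[230:]=0
        t=P[m];print(n,'tin',circ(t[:,:2]) if len(t) else 0,np.median(t[:,2]),len(t))
        m=(d['z_map']>0)&(abs(P[...,2]-.0435)<.006)&(np.hypot(P[...,0]-.6335,P[...,1]+.2736)<.034)&((P[...,0]-.5075)*.955+(P[...,1]+.258)*-.296>.085)
        if n=='wrist': m[230:]=0
        t=P[m];print('ped',circ(t[:,:2]) if len(t) else 0,len(t))
E
python3 - <<'E'
from rig import env
from h import *
measure(env,'2')
E
```

```text
3.25 [ 0.4856 -0.2771  0.0493] [-2.  -0.4  1.9]
wrist tin (array([ 0.52446353, -0.27615896]), 0.03774631395936012) 0.10054330694336168 26571
ped (array([ 0.60482192, -0.27482301]), 0.0108956815674901) 210
side tin (array([ 0.51992059, -0.28540856]), 0.05028105899691582) 0.10021851167914086 653
ped (array([ 0.63538629, -0.27466458]), 0.03265593945980072) 451
```

View pics/w2.png

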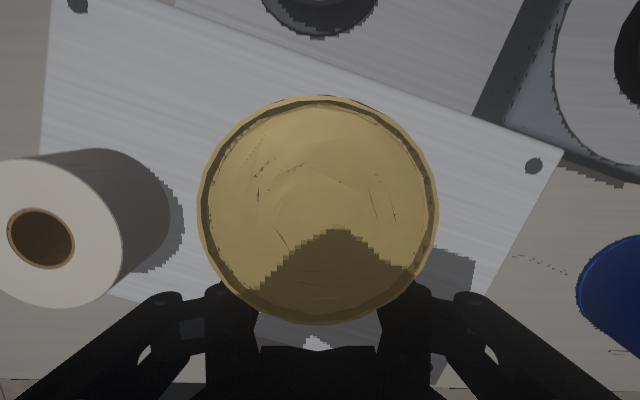

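The tin (320,205 in the wrist view) is seated in the two-finger cradle, and its centre is 39 mm ahead of the TCP as predicted. I'll keep pushing.

Call:
play_rows --plan '[{"grip":0.4,"delta_pos":[0.4,0.01,0],"twist":0},{"grip":0.4,"delta_pos":[0.8,0.02,0],"twist":0},{"grip":0.4,"delta_pos":[1.2,0.03,0],"twist":0},{"grip":0.4,"delta_pos":[1.6,0.04,0],"twist":0},{"grip":0.4,"delta_pos":[2,0.05,0],"twist":0},{"grip":0.4,"delta_pos":[2.4,0.06,0],"twist":0},{"grip":0.4,"delta_pos":[2.8,0.07,0],"twist":0},{"grip":0.4,"delta_pos":[3.2,0.08,0],"twist":0},{"grip":0.4,"delta_pos":[3.6,0.09,0],"twist":0},{"grip":0.4,"delta_pos":[4.0,0.1,0],"twist":0},{"grip":0.4,"delta_pos":[4.4,0.11,0],"twist":0},{"grip":0.4,"delta_pos":[4.8,0.12,0],"twist":0}]'

```text
t: 4.55
eef_pos: [0.5336, -0.276, 0.0493]
eef_rot: [0.0, 1.0, 0.013, 0.0]
contact_force: [-2.3, 0.7, 3.5]
opening: 0.604
```

Run:
```python
from rig import env
from h import *
measure(env,'3')
# refine pedestal from first top picture: image-based
d=np.load('top0.npz');g=cv2.cvtColor(d['pixels'],cv2.COLOR_RGB2GRAY)
c=cv2.resize(g[115:175,290:360],None,fx=8,fy=8,interpolation=cv2.INTER_CUBIC)
r=cv2.HoughCircles(cv2.GaussianBlur(c,(0,0),4),cv2.HOUGH_GRADIENT_ALT,1.5,200,param1=100,param2=.6,minRadius=100,maxRadius=160)
print(r)
if r is not None:
  K=d['intrinsics'];T=d['world_from_camera']
  for x,y,R in r[0]:
    u=(x+.5)/8-.5+290;v=(y+.5)/8-.5+115
    ray=T[:3,:3]@[(u-K[0,2])/K[0,0],(v-K[1,2])/K[1,1],1];k=(.0435-T[2,3])/ray[2];print(u,v,T[:3,3]+k*ray,'R',R/8*k/K[0,0])
```

```text
4.55 [ 0.5336 -0.276   0.0493] [-2.3  0.7  3.5]
wrist tin (array([ 0.57380289, -0.27542055]), 0.037848468869924545) 0.10035897895652614 26795
ped (array([ 0.63235521, -0.27411407]), 0.029970776289701462) 11880
side tin (array([ 0.56104296, -0.27873817]), 0.05214916542172432) 0.10039239335979966 623
ped (array([ 0.63423169, -0.27501667]), 0.031730782240629196) 423
None
```

View pics/s3.png

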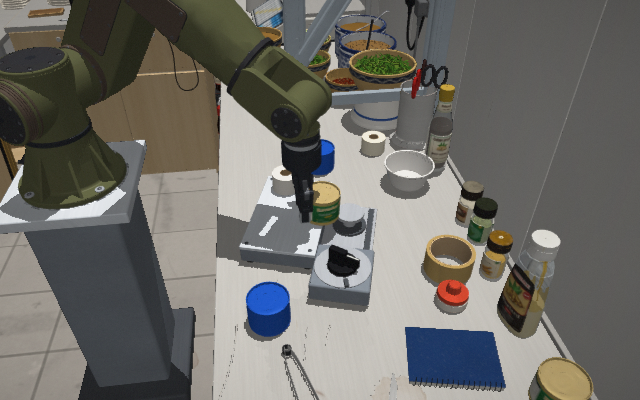

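View pics/w3.png

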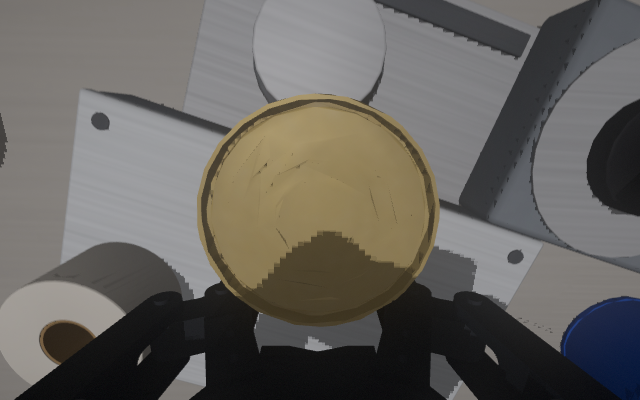

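Call:
play_rows --plan '[{"grip":0.4,"delta_pos":[0.4,0.01,0],"twist":0},{"grip":0.4,"delta_pos":[0.8,0.02,0],"twist":0},{"grip":0.4,"delta_pos":[1.2,0.03,0],"twist":0},{"grip":0.4,"delta_pos":[1.6,0.04,0],"twist":0},{"grip":0.4,"delta_pos":[2,0.05,0],"twist":0},{"grip":0.4,"delta_pos":[2.4,0.06,0],"twist":0},{"grip":0.4,"delta_pos":[2.8,0.07,0],"twist":0},{"grip":0.4,"delta_pos":[3.2,0.08,0],"twist":0},{"grip":0.4,"delta_pos":[3.6,0.09,0],"twist":0},{"grip":0.4,"delta_pos":[4.0,0.1,0],"twist":0},{"grip":0.4,"delta_pos":[4.3,0.1,0],"twist":0},{"grip":0.4,"delta_pos":[4.5,0.1,0],"twist":0}]'

```text
t: 5.85
eef_pos: [0.5786, -0.2749, 0.0493]
eef_rot: [-0.0, 1.0, 0.013, -0.0]
contact_force: [-0.4, 1.1, -0.8]
opening: 0.601
```

Run:
```python
from rig import env
from h import *
measure(env,'4')
```

```text
5.85 [ 0.5786 -0.2749  0.0493] [-0.4  1.1 -0.8]
wrist tin (array([ 0.61736369, -0.27407369]), 0.03768278658390045) 0.09952023252085723 26624
ped (array([ 0.65604186, -0.27401006]), 0.018166566267609596) 441
side tin (array([ 0.60705781, -0.27722287]), 0.0508141927421093) 0.09936385552542881 563
ped (array([ 0.64531469, -0.28483981]), 0.026010941714048386) 76
```

View pics/w4.png

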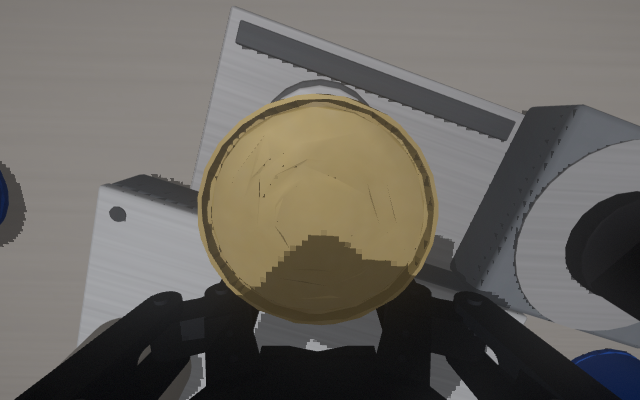

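View pics/s4.png

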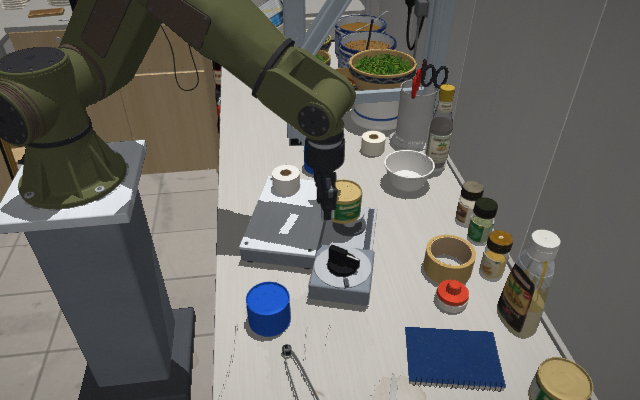

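Run:
```python
from h import *
from scipy.optimize import least_squares
for tag in ['w3','w4']:
    d=dict(np.load(tag+'.npz'));s={'eef_rot':d['q'],'eef_pos':d['p']};P=cloud(d,wristT(s,d))
    m=(abs(P[...,2]-.0435)<.004)&(np.hypot(P[...,0]-.6335,P[...,1]+.274)<.036)&(P[...,0]>.6335 if tag=='w4' else P[...,0]>.615);m[150:]=0;m[:2]=0
    # outer edge: farthest points by column angle
    p=P[m][:,:2];c0=np.array([.633,-.274]);a=np.degrees(np.arctan2(p[:,1]-c0[1],p[:,0]-c0[0]));r=np.hypot(*(p-c0).T)
    e=np.array([p[b][r[b].argmax()] for k in range(-80,80,4) if (b:=(a>=k)&(a<k+4)).any() and r[b].max()>.026])
    q=least_squares(lambda q:np.hypot(e[:,0]-q[0],e[:,1]-q[1])-.03,[.633,-.274],loss='soft_l1',f_scale=.0005)
    print(tag,len(p),len(e),q.x,np.abs(q.fun).max())
```

```text
w3 11085 17 [ 0.63142002 -0.27427888] 0.0027581935138604706
w4 441 20 [ 0.63217795 -0.27425803] 0.0002972605874186837
```

Call:
play_rows --plan '[{"grip":0.4,"delta_pos":[0.3,0,0],"twist":0},{"grip":0.4,"delta_pos":[0.6,0,0],"twist":0},{"grip":0.4,"delta_pos":[0.9,0,0],"twist":0},{"grip":0.4,"delta_pos":[1.1,0,0],"twist":0},{"grip":0.4,"delta_pos":[1.3,0,0],"twist":0},{"grip":0.4,"delta_pos":[1.4,0,0],"twist":0},{"grip":0.4,"delta_pos":[1.5,0,0],"twist":0},{"grip":0.4,"delta_pos":[1.5,0,0],"twist":0}]'

```text
t: 6.75
eef_pos: [0.5934, -0.2749, 0.0493]
eef_rot: [-0.0, 1.0, 0.013, 0.0]
contact_force: [-1.1, 0.0, 0.1]
opening: 0.604
```

Run:
```python
from rig import env
from h import *
measure(env,'5')
```

```text
6.75 [ 0.5934 -0.2749  0.0493] [-1.1  0.   0.1]
wrist tin (array([ 0.63431716, -0.27391574]), 0.03771822899580002) 0.09931241815187555 26420
ped 0 0
side tin (array([ 0.62128562, -0.27907625]), 0.05146534740924835) 0.09908530882013106 544
ped (array([ 0.63386041, -0.30580693]), 0.004338446538895369) 2
```

View pics/w5.png

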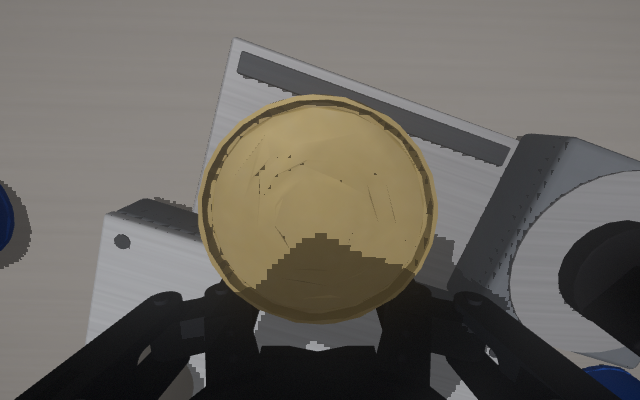

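Call:
play_rows --plan '[{"grip":0.4,"delta_pos":[-1,0,0],"twist":0},{"grip":0.4,"delta_pos":[-3,-0.05,0],"twist":0},{"grip":0.4,"delta_pos":[-6,-0.1,0],"twist":0},{"grip":0.4,"delta_pos":[-8,-0.1,4],"twist":0},{"grip":0.4,"delta_pos":[-8,-0.1,9],"twist":0},{"grip":0.4,"delta_pos":[-8,-0.1,14],"twist":0},{"grip":0.4,"delta_pos":[-8,-0.1,18],"twist":0},{"grip":0.4,"delta_pos":[-8,-0.1,18],"twist":0},{"grip":0.4,"delta_pos":[-8,-0.1,18],"twist":0}]'

```text
t: 7.75
eef_pos: [0.5134, -0.2759, 0.2297]
eef_rot: [0.0, 1.0, 0.013, 0.001]
contact_force: [-0.3, 0.8, -0.3]
opening: 0.6
```

Run:
```python
from rig import env
from h import *
s=env.observe();print(s['t'],s['eef_pos'])
for n,t in(('wrist','w6'),('side','s6'),('top','t6')):
    d,P=snap(env,n,t)
    m=(d['z_map']>0)&(abs(P[...,2]-.0995)<.006)&(np.hypot(P[...,0]-.633,P[...,1]+.274)<.055)
    t=P[m];
    if len(t): print(n,'tin',circ(t[:,:2]),np.median(t[:,2]),len(t),np.ptp(t[:,2]))
    for nm,c,z,r in(('skirt',(.59,-.431),.057,.04),('roll',(.509,-.172),.085,.045)):
        m=(d['z_map']>0)&(abs(P[...,2]-z)<.004)&(np.hypot(P[...,0]-c[0],P[...,1]-c[1])<r);t=P[m]
        if len(t)>50: print(n,nm,circ(t[:,:2]),len(t))
```

```text
7.75 [ 0.5134027  -0.27593544  0.22974211]
wrist tin (array([ 0.63105577, -0.2741411 ]), 0.03770478442311287) 0.09896192182944108 7278 0.009541121314578127
wrist skirt (array([ 0.58867091, -0.43669787]), 0.03441507741808891) 1497
wrist roll (array([ 0.50844169, -0.17249444]), 0.030762318521738052) 2667
side tin (array([ 0.63005173, -0.27404207]), 0.04055343195796013) 0.09865731472522399 751 0.010569635567481583
side skirt (array([ 0.59268957, -0.43849954]), 0.03232670947909355) 305
side roll (array([ 0.51006472, -0.17260501]), 0.03265286237001419) 351
top skirt (array([ 0.58623308, -0.4384481 ]), 0.03117663972079754) 273
top roll (array([ 0.52487051, -0.18473914]), 0.017266545444726944) 81
```

View pics/w6.png

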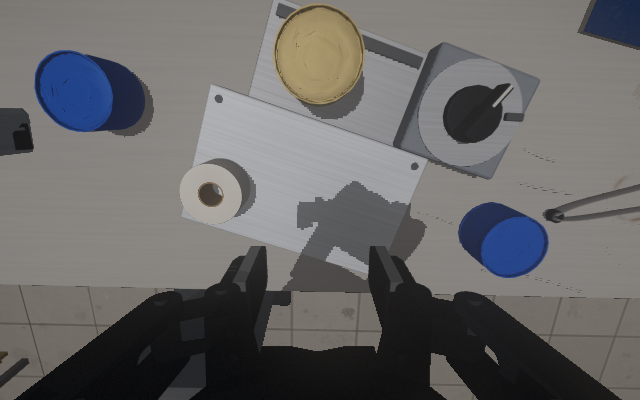

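View pics/s6.png

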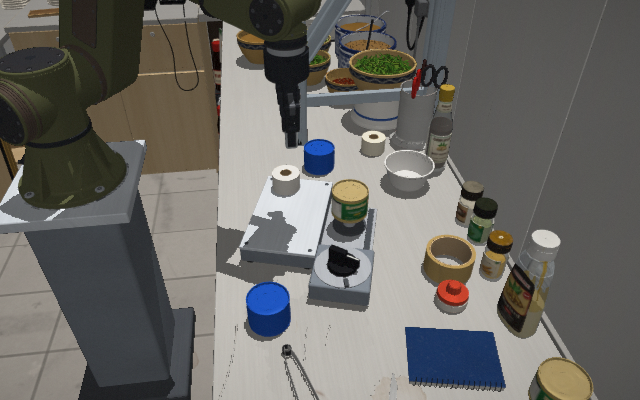

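The tin stands upright on the pedestal. The wrist camera puts it at (0.631,-0.274) against a pedestal centre of (0.632,-0.274), and the roll hasn't moved. Next I go above the knob, using the half-turned grasp to stay inside the last joint's range.

Call:
play_rows --plan '[{"grip":0.5,"delta_pos":[1,-2,0],"twist":0.15},{"grip":0.5,"delta_pos":[2,-4,0],"twist":0.3},{"grip":0.5,"delta_pos":[3,-6,0],"twist":0.45},{"grip":0.5,"delta_pos":[4,-8,0],"twist":0.6},{"grip":0.5,"delta_pos":[5,-10,0],"twist":0.75},{"grip":0.5,"delta_pos":[6,-12,0],"twist":0.9},{"grip":0.5,"delta_pos":[7,-14,0],"twist":1.05},{"grip":0.5,"delta_pos":[7.7,-15.5,0],"twist":1.2},{"grip":0.5,"delta_pos":[7.7,-15.5,0],"twist":1.35},{"grip":0.5,"delta_pos":[7.7,-15.5,0],"twist":1.5},{"grip":0.5,"delta_pos":[7.7,-15.5,0],"twist":1.64},{"grip":0.5,"delta_pos":[7.7,-15.5,0],"twist":1.78}]'

```text
t: 9.1
eef_pos: [0.5901, -0.4308, 0.2273]
eef_rot: [-0.001, 0.617, 0.787, 0.0]
contact_force: [0.6, -0.5, 0.0]
opening: 0.499
```

Call:
play_rows --plan '[{"grip":0.5,"delta_pos":[0,0,0],"twist":0.15},{"grip":0.5,"delta_pos":[0,0,0],"twist":0.3},{"grip":0.5,"delta_pos":[0,0,0],"twist":0.45},{"grip":0.5,"delta_pos":[0,0,0],"twist":0.5},{"grip":0.5,"delta_pos":[0,0,0],"twist":0.5},{"grip":0.5,"delta_pos":[0,0,0],"twist":0.5}]'

```text
t: 9.7
eef_pos: [0.5902, -0.4308, 0.2281]
eef_rot: [-0.001, 0.407, 0.914, 0.0]
contact_force: [-0.1, -0.1, -0.0]
opening: 0.502
```

Run:
```python
from rig import env
from h import *
s=env.observe();print(s['t'],s['eef_pos'],s['eef_rot'],s['joint_positions'].round(3))
d,P=snap(env,'wrist','w7')
```

```text
9.7 [ 0.59023389 -0.43081512  0.22813286] [-7.48261135e-04  4.06696276e-01  9.13563096e-01  2.19447808e-04] [-0.681  0.737  0.881  0.     1.524 -1.414]
```

View pics/w7.png

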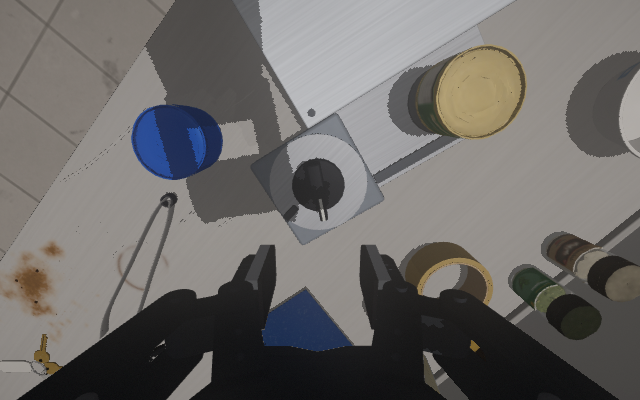

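Run:
```python
from h import *
d=dict(np.load('w7.npz'));s={'eef_rot':d['q'],'eef_pos':d['p']};P=cloud(d,wristT(s,d))
im=d['pixels'];c=cv2.resize(im[110:250,245:390,::-1],None,fx=4,fy=4,interpolation=cv2.INTER_CUBIC);cv2.imwrite('pics/w7c.png',c)
C=np.array([.590,-.431])
def S(z0,z1,r0,r1): 
    r=np.hypot(P[...,0]-C[0],P[...,1]-C[1]);m=(P[...,2]>z0)&(P[...,2]<z1)&(r>r0)&(r<r1);m[243:]=0;return m
m=S(.079,.09,0,.04);t=P[m];r=cv2.minAreaRect(t[:,:2].astype(np.float32));print('bar',r,len(t),np.median(t[:,2]));b=t
m=S(.053,.06,0,.033);t=P[m];print('skirt',circ(t[:,:2]),len(t))
m=S(.043,.048,.033,.055)&(im.min(-1)>0);t=P[m];
m2=S(.0485,.058,.034,.056);t2=P[m2];print('tab',t2.mean(0),len(t2))
n=S(.07,.079,.012,.04);t3=P[n];print('nose',t3.mean(0),len(t3))
# ring fit: wing square
m=S(.042,.053,0,.09);r=cv2.minAreaRect(P[m][:,:2].astype(np.float32));print('wing',r)
Cs=np.array(r[0]);
for nm,C2 in(('C',C),('wing',Cs)):
  f=lambda p:np.degrees(np.arctan2(p[1]-C2[1],p[0]-C2[0]))
  print(nm,C2,'tab',f(t2.mean(0)),np.hypot(*(t2.mean(0)[:2]-C2)),'nose',f(t3.mean(0)),'bar tail',f(b.mean(0))+180)
```

```text
bar ((0.5897648334503174, -0.43078380823135376), (0.013003399595618248, 0.05482880771160126), 52.64691925048828) 480 0.08499498083454399
skirt (array([ 0.5894016 , -0.43047857]), 0.027965663000941277) 1504
tab [ 0.58613055 -0.46689925  0.05145309] 143
nose [ 0.60272919 -0.44017161  0.07683751] 166
wing ((0.5764783620834351, -0.41859132051467896), (0.12457824498414993, 0.1409776657819748), 72.91712951660156)
C [ 0.59  -0.431] tab -96.15195185051161 0.03610718291432305 nose -35.77343289158805 bar tail 321.96717230685806
wing [ 0.57647836 -0.41859132] tab -78.7007839537108 0.04926277129332244 nose -39.42295415787177 bar tail 130.62933933242815
```

View pics/w7c.png

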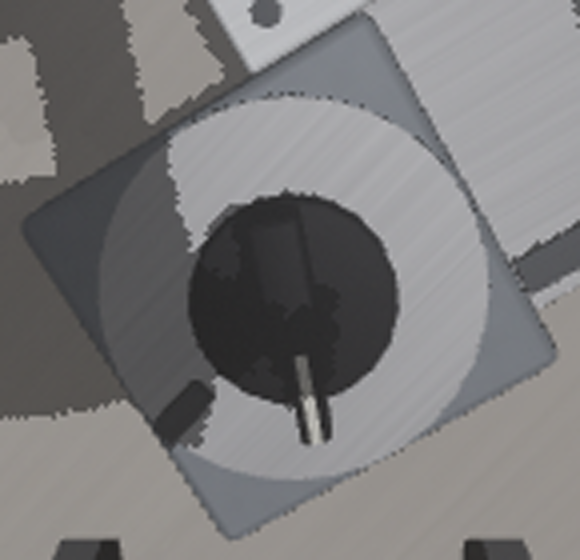

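```bash
cat > ang.py <<'E'
from h import *
def angs(tag,C=np.array([.5895,-.4306])):
    d=dict(np.load(tag+'.npz'));T=d['world_from_camera'] if 'world_from_camera' in d else wristT({'eef_rot':d['q'],'eef_pos':d['p']},d)
    P=cloud(d,T);g=d['pixels'].max(-1).astype(int);K=d['intrinsics']
    v,u=np.mgrid[:400,:640]
    ray=np.stack([(u-K[0,2])/K[0,0],(v-K[1,2])/K[1,1],np.ones_like(u)],-1)@T[:3,:3].T
    def pl(z): return (T[:3,3]+ray*((z-T[2,3])/ray[...,2])[...,None])[...,:2]
    # ring outer circle at z .046?
    X=pl(.052);r=np.hypot(*(np.moveaxis(X,-1,0)-C[:,None,None]))
    R=np.hypot(P[...,0]-C[0],P[...,1]-C[1])
    m=(r>.034)&(r<.055)&(g<60)&(abs(P[...,2]-.0495)<.0055)
    k,l,st,ce=cv2.connectedComponentsWithStats(m.astype(np.uint8),connectivity=8)
    for i in 1+np.argsort(-st[1:,4])[:3]:
        x=X[l==i];mu=x.mean(0);ev=np.linalg.eigh(np.cov(x.T))[1][:,1] if len(x)>4 else [0,0]
        print(tag,'tab cand',len(x),'px',ce[i].round(),'ang',np.degrees(np.arctan2(*(mu-C)[::-1])).round(2),'r',np.hypot(*(mu-C)).round(4),'axis',np.degrees(np.arctan2(ev[1],ev[0])).round(1))
    m=(P[...,2]>.080)&(P[...,2]<.09)&(R<.035);
    x=P[m][:,:2];rr=cv2.minAreaRect(x.astype(np.float32));x0=x.mean(0);ev=np.linalg.eigh(np.cov(x.T))[1][:,1];print('bar',rr,'pca',np.degrees(np.arctan2(ev[1],ev[0])).round(1))
    X=pl(.077);m=(R<.036)&(R>.008)&(g>100)&(abs(P[...,2]-.077)<.004)
    if m.sum()>3:
        x=X[m];mu=x.mean(0);ev=np.linalg.eigh(np.cov(x.T))[1][:,1];print('white line n',len(x),'px',u[m].mean().round(),v[m].mean().round(),'ang',np.degrees(np.arctan2(*(mu-C)[::-1])).round(2),'r',np.hypot(*(mu-C)).round(4),'axis',np.degrees(np.arctan2(ev[1],ev[0])).round(1))
E
python3 -c "
from ang import *
for t in ['w7','w6','top0']: angs(t)"
```

```text
w7 tab cand 118 px [290. 212.] ang -92.29 r 0.0434 axis 90.1
bar ((0.5813847780227661, -0.4244324266910553), (0.012974881567060947, 0.03380204364657402), 52.79335403442383) pca 142.9
white line n 42 px 323.0 215.0 ang -37.08 r 0.026 axis 145.4
w6 tab cand 5 px [506. 115.] ang -90.18 r 0.0344 axis 179.3
w6 tab cand 3 px [505. 120.] ang -97.68 r 0.0347 axis 0.0
bar ((0.5814230442047119, -0.42409220337867737), (0.013236531056463718, 0.033790018409490585), 53.75568389892578) pca 143.2
white line n 93 px 503.0 95.0 ang -37.83 r 0.0213 axis 143.7
top0 tab cand 33 px [426. 166.] ang -92.23 r 0.0428 axis 93.0
top0 tab cand 1 px [399. 193.] ang 171.02 r 0.0549 axis 0.0
bar ((0.5846054553985596, -0.42547112703323364), (0.013006591238081455, 0.04231321066617966), 52.86485290527344) pca 143.0
white line n 14 px 412.0 154.0 ang -34.82 r 0.0202 axis 143.2
```

The bar's nose is at -37° and the tab at about -91.5°, so the knob needs about 0.95 rad clockwise, which is within 0.4 to 1.5. I'll align with the bar and descend.

Call:
play_rows --plan '[{"grip":0.5,"delta_pos":[-0.07,0.04,-2],"twist":0.1},{"grip":0.5,"delta_pos":[-0.07,0.04,-5],"twist":0.188},{"grip":0.5,"delta_pos":[-0.07,0.04,-8],"twist":0.188},{"grip":0.5,"delta_pos":[-0.07,0.04,-10],"twist":0.188},{"grip":0.5,"delta_pos":[-0.07,0.04,-12],"twist":0.188},{"grip":0.5,"delta_pos":[-0.07,0.04,-14],"twist":0.188},{"grip":0.5,"delta_pos":[-0.07,0.04,-15.5],"twist":0.188},{"grip":0.5,"delta_pos":[-0.07,0.04,-16.3],"twist":0.188},{"grip":0.5,"delta_pos":[-0.07,0.04,-16.3],"twist":0.188},{"grip":0.5,"delta_pos":[-0.07,0.04,-16.3],"twist":0.188}]'

```text
t: 10.75
eef_pos: [0.5899, -0.4307, 0.0672]
eef_rot: [0.001, 0.318, 0.948, -0.0]
contact_force: [0.0, -0.2, 0.4]
opening: 0.498
```

Run:
```python
from rig import env
from h import *
s=env.observe();print(s['t'],s['eef_pos'],s['eef_rot'],s['contact_force'])
snap(env,'wrist','w8')
```

```text
10.75 [ 0.58992568 -0.4307473   0.06717867] [ 5.26037992e-04  3.18366026e-01  9.47967696e-01 -2.09513998e-04] [ 0.02012528 -0.23308738  0.40354857]
```

View pics/w8.png

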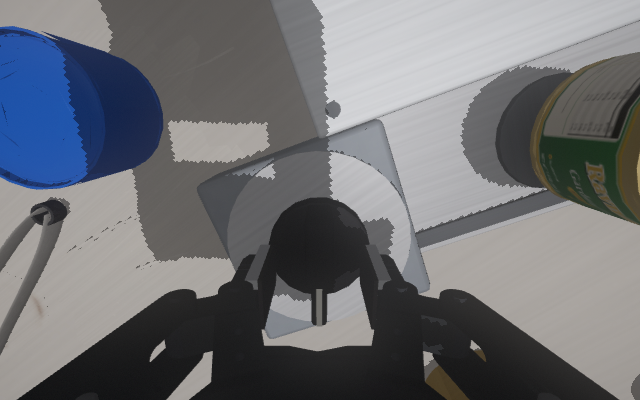

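The nose is at (319,300), straight down the middle between the fingers, and the tin is well clear on the right. Closing now.

Call:
play_rows --plan '[{"grip":0.7,"delta_pos":[0,0,-0.1],"twist":0},{"grip":0.85,"delta_pos":[0,0,-0.1],"twist":0},{"grip":1,"delta_pos":[0,0,-0.1],"twist":0},{"grip":1,"delta_pos":[0,0,-0.1],"twist":0},{"grip":1,"delta_pos":[0,0,-0.1],"twist":0},{"grip":1,"delta_pos":[0,0,-0.1],"twist":0},{"grip":1,"delta_pos":[0,0,-0.1],"twist":0}]' --squeeze 40

```text
t: 11.5
eef_pos: [0.59, -0.4303, 0.066]
eef_rot: [0.0, 0.318, 0.948, 0.0]
contact_force: [0.6, 4.9, 5.9]
opening: 0.141
```

Call:
play_rows --plan '[{"grip":1,"delta_pos":[0,0,0],"twist":-0.08},{"grip":1,"delta_pos":[0,0,0],"twist":-0.16},{"grip":1,"delta_pos":[0,0,0],"twist":-0.24},{"grip":1,"delta_pos":[0,0,0],"twist":-0.32},{"grip":1,"delta_pos":[0,0,0],"twist":-0.4},{"grip":1,"delta_pos":[0,0,0],"twist":-0.48},{"grip":1,"delta_pos":[0,0,0],"twist":-0.56},{"grip":1,"delta_pos":[0,0,0],"twist":-0.64},{"grip":1,"delta_pos":[0,0,0],"twist":-0.72},{"grip":1,"delta_pos":[0,0,0],"twist":-0.8},{"grip":1,"delta_pos":[0,0,0],"twist":-0.8},{"grip":1,"delta_pos":[0,0,0],"twist":-0.8}]'

```text
t: 12.7
eef_pos: [0.5901, -0.4302, 0.066]
eef_rot: [0.0, 0.662, 0.749, 0.0]
contact_force: [2.0, 4.4, 5.2]
opening: 0.142
```

Run:
```python
from rig import env
from h import *
s=env.observe();print(s['t'],s['eef_pos'],s['eef_rot'],s['contact_force'],s['ft_torque'])
d,P=snap(env,'wrist','w9');q=s['eef_rot'];print('yaw',np.degrees(2*np.arctan2(q[2],q[1])))
cv2.imwrite('pics/w9c.png',cv2.resize(d['pixels'][150:350,200:450,::-1],None,fx=3,fy=3,interpolation=cv2.INTER_CUBIC))
from ang import angs
angs('w9')
```

```text
12.7 [ 0.59009491 -0.43022434  0.06602094] [3.88451484e-04 6.62279900e-01 7.49256356e-01 3.10539367e-04] [1.97405619 4.3876717  5.15132787] [ 0.82959398 -0.13300376 -0.13644267]
yaw 97.05202035724315
w9 tab cand 161 px [307. 315.] ang -91.49 r 0.0438 axis 96.1
w9 tab cand 3 px [233. 285.] ang -147.5 r 0.0542 axis 0.0
w9 tab cand 1 px [242. 290.] ang -141.78 r 0.0513 axis 0.0
bar ((0.5886022448539734, -0.4223117232322693), (0.03552081435918808, 0.03210395947098732), 56.94898986816406) pca 96.1
```

View pics/w9c.png

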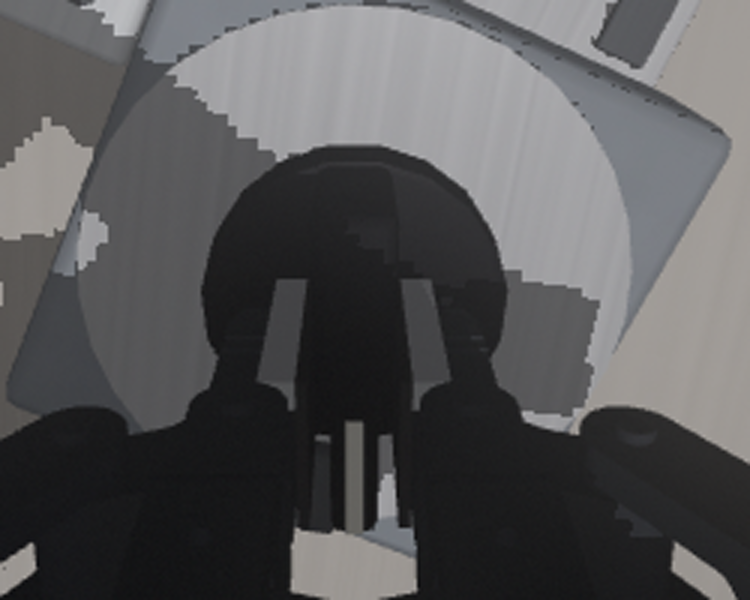

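The white line is at crop (355,480), and the tab at (322,490) is still slightly clockwise. About 8° remains.

Call:
play_rows --plan '[{"grip":1,"delta_pos":[0,0,0],"twist":-0.05},{"grip":1,"delta_pos":[0,0,0],"twist":-0.1},{"grip":1,"delta_pos":[0,0,0],"twist":-0.14},{"grip":1,"delta_pos":[0,0,0],"twist":-0.14},{"grip":1,"delta_pos":[0,0,0],"twist":-0.14}]'

```text
t: 13.25
eef_pos: [0.5901, -0.4302, 0.066]
eef_rot: [0.0, 0.713, 0.701, 0.0]
contact_force: [0.4, 5.0, 5.0]
opening: 0.141
```

Run:
```python
from rig import env
from h import *
s=env.observe();print(s['t'],s['eef_pos'],s['contact_force'],s['ft_torque'])
d,P=snap(env,'wrist','w10');q=s['eef_rot'];print('yaw',np.degrees(2*np.arctan2(q[2],q[1])))
cv2.imwrite('pics/w10c.png',cv2.resize(d['pixels'][150:350,200:450,::-1],None,fx=3,fy=3,interpolation=cv2.INTER_CUBIC))
```

```text
13.25 [ 0.5901077  -0.4301961   0.06599128] [0.4461228  4.96335509 5.04040784] [ 0.85030129 -0.20663907 -0.01985233]
yaw 89.03846074478673
```

View pics/w10c.png

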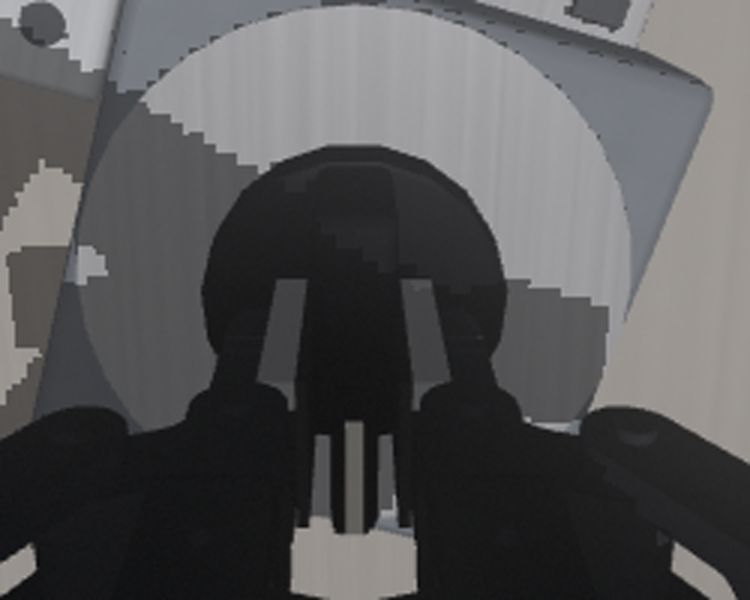

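The tab is now hidden under the nose. I'll release, rise and check.

Call:
play_rows --plan '[{"grip":0.6,"delta_pos":[0,0,0],"twist":0},{"grip":0.5,"delta_pos":[0,0,0],"twist":0},{"grip":0.5,"delta_pos":[0,0,0],"twist":0},{"grip":0.5,"delta_pos":[0,0,0],"twist":0},{"grip":0.5,"delta_pos":[0,0,2],"twist":0},{"grip":0.5,"delta_pos":[0,0,4],"twist":0},{"grip":0.5,"delta_pos":[0,0,7],"twist":0},{"grip":0.5,"delta_pos":[0,0,10],"twist":0},{"grip":0.5,"delta_pos":[0,0,13],"twist":0},{"grip":0.5,"delta_pos":[0,0,15],"twist":0},{"grip":0.5,"delta_pos":[0,0,15],"twist":0},{"grip":0.5,"delta_pos":[0,0,15],"twist":0}]'

```text
t: 14.5
eef_pos: [0.5895, -0.4305, 0.2145]
eef_rot: [-0.0, 0.713, 0.701, -0.0]
contact_force: [-0.8, -0.6, -0.5]
opening: 0.5
```

Run:
```python
from rig import env
from h import *
from ang import angs
d,P=snap(env,'wrist','w11')
cv2.imwrite('pics/w11c.png',cv2.resize(d['pixels'][100:260,230:430,::-1],None,fx=3.7,fy=3.7,interpolation=cv2.INTER_CUBIC))
snap(env,'side','s11')
angs('w11');angs('s11')
```

```text
w11 tab cand 65 px [318. 230.] ang -91.24 r 0.0467 axis 92.2
w11 tab cand 2 px [314. 224.] ang -97.54 r 0.0394 axis 0.0
bar ((0.5898648500442505, -0.420204758644104), (0.03370504453778267, 0.012067994102835655), 89.0987319946289) pca 89.0
white line n 16 px 318.0 205.0 ang -92.89 r 0.0116 axis 81.9
s11 tab cand 32 px [346. 282.] ang -89.97 r 0.0456 axis 86.4
bar ((0.5910425186157227, -0.4244091510772705), (0.04237376153469086, 0.012742907740175724), 89.92151641845703) pca 89.0
white line n 14 px 344.0 261.0 ang -86.02 r 0.0188 axis 89.8
```

View pics/w11c.png

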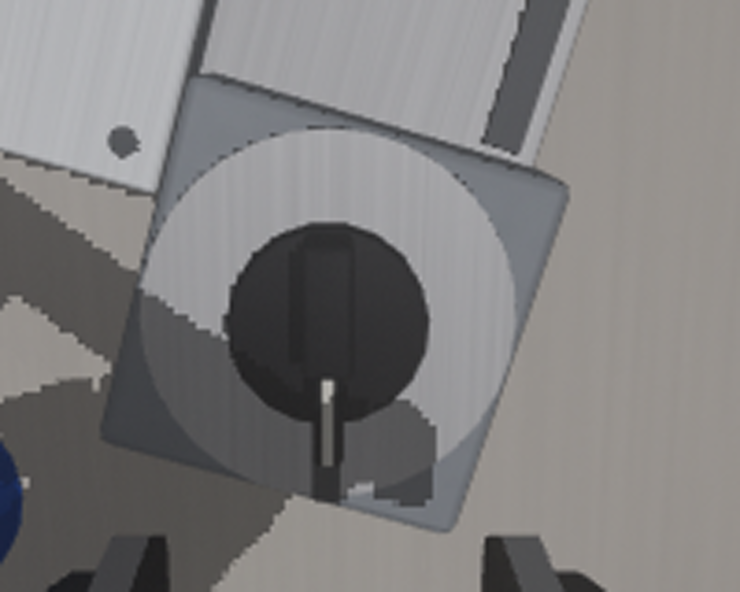

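In the crop the nose line is at (327,440) and the tab's outer end at (326,485), so they are collinear with the knob axis at (328,322). I'll do a final check of the tin and roll.

Run:
```python
from h import *
for n in('w11','s11'):
    d=dict(np.load(n+'.npz'));P=cloud(d,wristT({'eef_rot':d['q'],'eef_pos':d['p']},d) if n[0]=='w' else None)
    for nm,c,z,r in(('tin',(.632,-.274),.1015,.05),('roll',(.509,-.172),.085,.045)):
        m=(d['z_map']>0)&(abs(P[...,2]-z)<.006)&(np.hypot(P[...,0]-c[0],P[...,1]-c[1])<r);t=P[m]
        if len(t)>50: print(n,nm,circ(t[:,:2]),np.median(t[:,2]),len(t))
s=np.load('s11.npz');cv2.imwrite('pics/s11c.png',cv2.resize(s['pixels'][150:310,220:400,::-1],None,fx=3.6,fy=3.6,interpolation=cv2.INTER_CUBIC))
```

```text
w11 tin (array([ 0.63089776, -0.27949965]), 0.03699019178748131) 0.0989081780498346 3777
s11 tin (array([ 0.62976527, -0.27455425]), 0.040631406009197235) 0.09880179462410565 589
s11 roll (array([ 0.51040304, -0.17383289]), 0.03193432465195656) 0.08437499542832727 385
```

View pics/s11c.png

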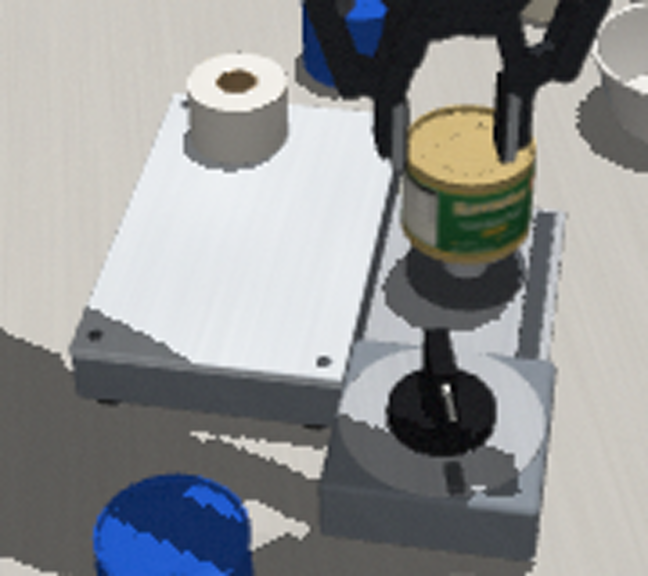

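The tin is upright on the pedestal at crop (468,185), in the same place as before. The roll is undisturbed at (237,110). The nose at (450,405) points at the tab at (455,477).

```bash
python3 -c "
from rig import env
print(env.sign_off(), env.observe()['t'])"
```

```text
the job is handed in; nothing more can be done
the job is handed in; nothing more can be done
```

The tin now stands upright on the pedestal and the knob's nose is lined up with the index tab. I handed the job in at about 14.6 s of the 61 s allowed. The hand-in gives no verdict.

- **Tin:** I pushed it with the two half-open fingers as a cradle, never gripping it, across the deck and the gap. With the fingers withdrawn, the wrist camera put it at (0.631, -0.274) against a pedestal centre of about (0.632, -0.274). The side camera agreed within about 2 mm, and its top sits at the right height.
- **Knob:** I then gripped the bar and turned it about 0.94 rad clockwise. After release the nose was at -91.0°, and separate readings of the tab gave -91.2° to -92.3°, so it may be about 1° short.
- **Label roll:** its position is unchanged within about 2 mm.
- **Contact:** the forces I read after each move stayed under about 10 N. The gripper was clear of everything at hand-in.
- **Checks that disagreed:** the last wrist reading of the tin was about 5 mm off in y. I put that down to the tin being only partly visible in that view, because the side camera's reading had moved by less than 1 mm. The side camera's tab angle was -90.0°, from few pixels.

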